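Find the soft vibration mount and push its tag down

ROBOT

A 6-joint arm with a two-finger parallel gripper is mounted at the origin on a cart in front of the work surface, level with it; the furniture and walls round the work are solid. World frame = base frame: x ahead of the robot, y to its left, z up, the work surface at z = 0. Lengths are in m, angles in rad, forces in N, time in s.
With the tool pointing down it reaches from about 0.35 to 0.975 m from the base axis. Payload 4.9 kg.
Tool frame: the origin (TCP) lies at the very end of the fingers, on their centre line; the grasp point (between the pads) lies 19 mm behind it; z points along the fingers, y is the line along which they close (so a half turn about z gives the same grasp; the last joint's range is limited). The gripper opens to 85 mm and grips with 20 to 120 N. Pads are 22 mm wide; open, the fingers measure 114 mm over their backs; the gripper's body (76 mm by 85 mm) begins 54 mm behind the grasp point. The pads swing forward as they close: fully open they stand 13 mm farther back than shut.
Start: joints at [1.089, 0.053, 1.613, -0, 1.476, -0.119], TCP at [0.222, 0.584, 0.231] pointing down, gripper open.
Joint ranges: [-3.01, 3.01], [-1.01, 2.22], [0.06, 2.58], [-1.02, 4.17], [0.09, 2.62], [-3.14, 3.14]. Speed limits (rad/s): [2.57, 2.57, 3.14, 3.14, 3.14, 3.14].

INTERFACE

Orientations are given as a unit quaternion [w, x, y, z].
In Python, from plant import state, optics, ticket, nets gives the robot as it stands. The module is installed in compiled form; this text tells all that it offers.
- The arm moves only by the shell command python3 -m inch 'ROWS' [OPENING]. ROWS is JSON, a list of rows, each an object of numbers: "dx", "dy", "dz": the shift along the tool's x, y, z as a fraction of full scale; "rx", "ry", "rz": the turn, a rotation vector about the tool's x, y, z as a fraction of full scale. In form: [{"dx": .., "dy": .., "dz": .., "rx": .., "ry": .., "rz": ..}, ...]. A call has 1 to 5 rows; each row is the pose to reach, as a shift and turn from the pose commanded when the call began, along the tool's axes at that moment; what a row does not reach only later rows make up. Full scale, the value 1, is 0.8 m for a shift and 1.5 rad for a turn. A row lasts 1/10 s, in which the tool goes at most 50 mm and 8.59 degrees, less where a joint would pass 70% of its speed; a pose out of reach is approached as far as the arm can. A call with a number of a shift or a turn outside -1 to 1 is refused whole. A call with a gripper value outside its range is refused whole. OPENING is the opening, from -1 (shut) to 1 (fully open), set as the call begins (- or left out, the last holds). The fingers move at their own pace and stop on an object; the grip force is fixed at half the most. Time passes only in rows, so rows that repeat a pose let the fingers close. It gives the time, the measured TCP pose, the force, the opening and the grip force at its end, in the units of the state.
- state(): the state, without advancing time (a new reading comes with each control period).
- optics.grab_frame(name): name is "side" or "top"; returns the picture (384x512x3 uint8, red, green, blue); there is no depth.
- optics.camera_info(name): a dict with "fx", "fy", "cx", "cy" (pixels), "R" (3x3) and "t" (3): a world point X has camera coordinates R X + t. Camera axes: x right, y down, z forward; pixel columns grow to the right and rows downward; lengths in m; the calibration is good to about 2 mm. A picture is of the moment at which its call begins. camera_info takes no time and is no camera call.
- ticket.job_done(): hands the job in; it is judged then, once.
Trained networks look in the newest picture that a camera, given by its name, has taken for a name from the list of things; names that differ only in an ending like _2 or _b are one class to them, and where a whole thing is asked for, a point or a joint stands for the part that bears it (a point fixed in the world has none). Each returns a list of dicts, best first, with "confidence" (0 to 1); they miss things now and then, are a little off and sometimes report something else, mostly with a low value. They report only what shows in the picture. A call takes as long as a camera call.
- nets.boxes_of(camera, name): "bbox" ([centre column, centre row, width, height] in pixels, round what is visible of it).
- nets.outline_of(camera, name): "pixels" (384x512 bool, what is visible of it) and "bbox" ([centre column, centre row, width, height] in pixels, round what is visible of it).
The state is a dict: "time": time; "joint_pos": joint angles; "joint_vel": joint speeds; "joint_efforts": joint torques, N m; "tool_pos": TCP position; "tool_rot": TCP orientation; "contact_force": force on the tool from outside, world axes, zero at the start; "ft_torque": the same for the moment, N m; "gripper_width": opening from 0.0 (shut) to 1.0 (fully open); "grasp_force": force on a finger pad.
Only numpy, scipy, OpenCV 4.12 (cv2) and the standard library are available. Lean on these libraries where they do the work, as an engineer would, in place of code of your own. Each camera call takes 0.05 s, during which the arm holds its last target. There are 200 camera calls.

TASK

Three spring-loaded vibration mounts are bolted in a row to the optical table, and one has a softer spring than the others. Working from left to right as seen from the robot, press the round pad of each gently down by about 5 mm with the fingertips and let it come up again; then push the tag in front of the softest one down to its stop, leaving the other two tags up. Grasp nothing, and leave the loose parts standing around the mounts where they are.

Things in the scene. Friction and masses are not known exactly. Their poses are not given: they have to be found in the camera images.
- mount_a: One of three vibration mounts of identical look, bolted to the table (fixed) in a row from left to right 130 to 270 mm apart; which of the three stands left, in the middle or right changes. Aluminium foot plate 132 x 66 x 10 mm, long along its own x; origin at the centre of the underside, on the table top (z = 0). Its round pad is centred 33 mm along +x; its tag 42 mm along -x, toward the robot. Its x axis points away from the robot within 0.4 rad.
- pad_a_top (a point): Centre of the top face of the round black pad (44 mm across, 8 mm thick) on mount_a; 52 mm above the table when free, moves down with the pad. The pad rides straight down on a coil spring and comes back up by itself. Stop after 12 mm. The three springs differ: about 0.25, 0.6 and 1.1 N per mm of travel (each with a preload of about 1 mm of travel), in no known order.
- pad_a (a joint): How far the pad of mount_a is pressed down, m: 0 free, 0.012 at its stop.
- tag_a_top (a point): Centre of the top face of the tag of mount_a: a flat aluminium head 14 mm (along mount x) x 30 mm (along mount y) x 5 mm on a blade that slides straight down into a black holder block (20 x 36 mm, top 32 mm above the table). Top face 51 mm above the table when up, 39 mm when fully down. Stiff sliding fit: about 4 N to move it, and it stays where it is left.
- tag_a (a joint): How far the tag of mount_a is pushed down, m: 0 to 0.002 at the start (up), 0.012 fully down at its stop.
- mount_b: One of three vibration mounts of identical look, bolted to the table (fixed) in a row from left to right 130 to 270 mm apart; which of the three stands left, in the middle or right changes. Aluminium foot plate 132 x 66 x 10 mm, long along its own x; origin at the centre of the underside, on the table top (z = 0). Its round pad is centred 33 mm along +x; its tag 42 mm along -x, toward the robot. Its x axis points away from the robot within 0.4 rad.
- pad_b_top (a point): Centre of the top face of the round black pad (44 mm across, 8 mm thick) on mount_b; 52 mm above the table when free, moves down with the pad. The pad rides straight down on a coil spring and comes back up by itself. Stop after 12 mm. The three springs differ: about 0.25, 0.6 and 1.1 N per mm of travel (each with a preload of about 1 mm of travel), in no known order.
- pad_b (a joint): How far the pad of mount_b is pressed down, m: 0 free, 0.012 at its stop.
- tag_b_top (a point): Centre of the top face of the tag of mount_b: a flat aluminium head 14 mm (along mount x) x 30 mm (along mount y) x 5 mm on a blade that slides straight down into a black holder block (20 x 36 mm, top 32 mm above the table). Top face 51 mm above the table when up, 39 mm when fully down. Stiff sliding fit: about 4 N to move it, and it stays where it is left.
- tag_b (a joint): How far the tag of mount_b is pushed down, m: 0 to 0.002 at the start (up), 0.012 fully down at its stop.
- mount_c: One of three vibration mounts of identical look, bolted to the table (fixed) in a row from left to right 130 to 270 mm apart; which of the three stands left, in the middle or right changes. Aluminium foot plate 132 x 66 x 10 mm, long along its own x; origin at the centre of the underside, on the table top (z = 0). Its round pad is centred 33 mm along +x; its tag 42 mm along -x, toward the robot. Its x axis points away from the robot within 0.4 rad.
- pad_c_top (a point): Centre of the top face of the round black pad (44 mm across, 8 mm thick) on mount_c; 52 mm above the table when free, moves down with the pad. The pad rides straight down on a coil spring and comes back up by itself. Stop after 12 mm. The three springs differ: about 0.25, 0.6 and 1.1 N per mm of travel (each with a preload of about 1 mm of travel), in no known order.
- pad_c (a joint): How far the pad of mount_c is pressed down, m: 0 free, 0.012 at its stop.
- tag_c_top (a point): Centre of the top face of the tag of mount_c: a flat aluminium head 14 mm (along mount x) x 30 mm (along mount y) x 5 mm on a blade that slides straight down into a black holder block (20 x 36 mm, top 32 mm above the table). Top face 51 mm above the table when up, 39 mm when fully down. Stiff sliding fit: about 4 N to move it, and it stays where it is left.
- tag_c (a joint): How far the tag of mount_c is pushed down, m: 0 to 0.002 at the start (up), 0.012 fully down at its stop.
- post_50: Bystander: bare steel optical post, 13 mm across, 56 mm tall, standing loose; origin at its underside. Not to be moved.
- post_holder: Bystander: black post holder with a thumbscrew, 31 x 40 x 55 mm, standing loose; origin at its underside. Not to be moved. To the right of it (x 0.38 to 0.60, y -0.45 to -0.68) stands a 165 mm tall drawer box.
- cuvette_1: Bystander: glass cuvette with cap, 14 x 14 x 50 mm, standing loose; origin at its underside. Not to be moved. Behind it and the row of mounts, from about x = 0.62 on, stands a 283 mm tall oscilloscope: keep gripper and wrist clear of it.
- bnc_tee: Bystander: metal T adapter, 30 x 34 x 13 mm, lying loose; origin at its underside. Not to be moved.

How it is judged:
By the outcome, as a careful person would: the job done as asked, in the order asked, and still so for the second after the job is handed in, with the robot touching nothing.
It also fails if it takes over 54 s, if anything falls off the work surface, if the arm or the gripper's body presses on something with over 40 N, if the wrist force passes 120 N, or if a joint passes its speed limit or range.

## Working session

There is one attempt and no reset: what is moved stays moved. The work goes in short steps, Python scripts to look and compute and a shell command to move; the robot and the scene stay as the last step left them, time stands still between calls to the robot, and variables do not carry over. Pictures are saved under pics/ and viewed, at most 10 in all, crops included, and the job is handed in when it is done.

```bash
mkdir -p pics
cat > h.py <<'E'
import numpy as np, cv2
from plant import state, optics, ticket, nets
def cam(n):
    c=optics.camera_info(n); return c,np.array(c["R"]),np.array(c["t"])
def back(n,u,v,z):
    c,R,t=cam(n); d=R.T@np.array([(u-c["cx"])/c["fx"],(v-c["cy"])/c["fy"],1]); o=-R.T@t
    return o+d*(z-o[2])/d[2]
def proj(n,X):
    c,R,t=cam(n); p=R@np.array(X)+t; return p[0]/p[2]*c["fx"]+c["cx"],p[1]/p[2]*c["fy"]+c["cy"]
E
python3 - <<'E'
from h import *
np.set_printoptions(precision=4,suppress=True)
for n in("top","side"):
    im=optics.grab_frame(n); cv2.imwrite(f"pics/{n}0.png",im[:,:,::-1])
    c,R,t=cam(n); print(n,-R.T@t,R[2],c["fx"])
    for k,z in(("pad_a_top",.05),("tag_a_top",.05),("mount_a",.005),("post_50",.028),("post_holder",.03),("cuvette_1",.025),("bnc_tee",.006)):
        for d in nets.boxes_of(n,k)[:4]:
            b=d["bbox"]; print(k,round(d["confidence"],2),np.round(b,1),back(n,b[0],b[1],z)[:2])
s=state();print(s)
E
```

```text
top [0.3842 0.0269 0.9686] [ 0.1056  0.0085 -0.9944] 348.52258225328205
pad_a_top 0.54 [248.  187.4  15.4  12.3] [0.5033 0.0614]
mount_a 0.81 [187.6 188.8  32.   46.3] [0.5085 0.2318]
mount_a 0.79 [315.6 189.8  29.7  48. ] [ 0.4987 -0.1248]
mount_a 0.74 [245.2 200.5  30.9  56.4] [0.4726 0.0714]
mount_a 0.55 [183.9 175.2  14.5  17.2] [0.5471 0.2423]
post_holder 0.66 [385.9 180.7  15.1  13.6] [ 0.5168 -0.3119]
cuvette_1 0.46 [299.7 152.6   6.6   6.9] [ 0.6003 -0.0816]
bnc_tee 0.56 [139.6 209.1  13.4   8.8] [0.4542 0.365 ]
side [ 0.4115 -0.7546  0.3717] [ 0.085   0.9326 -0.3507] 349.09297199624353
pad_a_top 0.6 [263.2 195.6  17.3  12.9] [0.5057 0.0376]
tag_a_top 0.49 [234.8 191.7   5.3   9.7] [0.4369 0.0679]
mount_a 0.83 [251.9 201.4  53.5  30.6] [0.4839 0.1087]
mount_a 0.74 [254.8 181.2  47.3  26.7] [0.5059 0.2695]
mount_a 0.7 [271.  239.6  69.4  41.4] [ 0.5079 -0.1021]
post_50 0.47 [210.4 191.1   5.2  21.8] [0.3729 0.1325]
post_holder 0.75 [293.5 283.6  16.7  28.8] [ 0.5187 -0.2915]
cuvette_1 0.61 [314.4 223.1   9.5  26. ] [ 0.6089 -0.0701]
{'time': 0.8, 'joint_pos': array([ 1.089 ,  0.0527,  1.6129, -0.    ,  1.476 , -0.119 ]), 'joint_vel': array([-0.0004,  0.0013,  0.001 ,  0.0014,  0.0017,  0.0002]), 'joint_efforts': array([ -0.0006, -39.364 , -37.0446,  -0.0003,   0.0005,   0.    ]), 'tool_pos': array([0.2218, 0.5843, 0.2313]), 'tool_rot': array([0.    , 0.1804, 0.9836, 0.    ]), 'contact_force': array([-0.0328, -0.0397,  0.0085]), 'ft_torque': array([-0.0178,  0.0228, -0.0076]), 'grasp_force': 0.0, 'gripper_width': 1.0026334758938384}
```

View pics/top0.png

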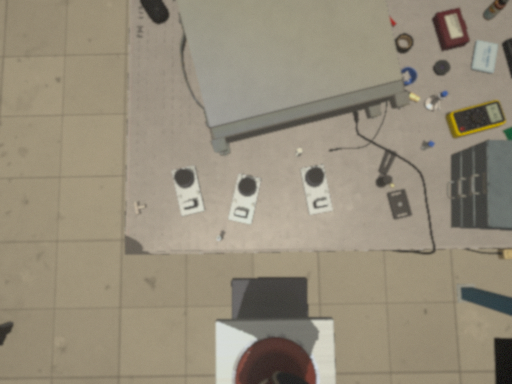

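View pics/side0.png

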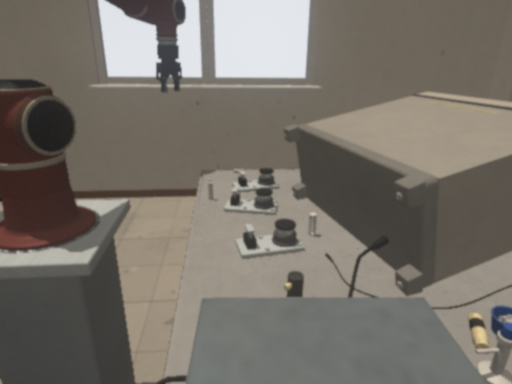

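The top view shows the mounts at about (187,190), (245,198) and (316,190), with the post near (222,235) and the tee at (139,208). The side view agrees. Next I'll refine the pad and foot geometry on an enlarged crop.

Run:
```python
from h import *
np.set_printoptions(precision=4,suppress=True)
fs=np.mean([optics.grab_frame("top").astype(float) for _ in range(4)],0).astype(np.uint8)
cv2.imwrite("pics/top_avg.png",fs[:,:,::-1])
g=cv2.cvtColor(fs,cv2.COLOR_RGB2GRAY)
cv2.imwrite("pics/crop1.png",cv2.resize(fs[140:250,125:335,::-1],None,fx=3.8,fy=3.8,interpolation=cv2.INTER_CUBIC))
print(g[175:215:3,175:205:2])
_,lab,st,ce=cv2.connectedComponentsWithStats((g<60).astype(np.uint8))
for s,c in zip(st,ce):
    if 3<s[4]<400 and 150<c[1]<250 and 120<c[0]<400: print(s,c,back("top",*c,.05)[:2])
# side-view sets
for m in (1,):
    s=np.mean([optics.grab_frame("side").astype(float) for _ in range(4)],0).astype(np.uint8)
    cv2.imwrite("pics/crop2.png",cv2.resize(s[160:262,195:345,::-1],None,fx=5.3,fy=5.3,interpolation=cv2.INTER_CUBIC))
    cv2.imwrite("pics/side_avg.png",s[:,:,::-1])
```

```text
[[ 87  69  68  70  69  69  69  68  72 106 173 145 156 159 156]
 [ 85  68  68  70  70  68  70  69  75  97 173 153 155 164 163]
 [139  80  69  70  70  70  70  78  80 116 193 177 152 161 161]
 [183 148  90  78  79  86  89  84 110 178 208 196 151 161 162]
 [180 201 180 142 116 115 134 159 196 212 210 204 158 155 163]
 [175 201 205 203 204 207 208 210 210 212 208 192 168 155 162]
 [163 196 203 203 208 209 209 212 212 212 209 195 177 152 161]
 [162 175 185 184 206 210 211 211 211 208 207 203 208 166 160]
 [161 178 201 204 207 205 192 164 154 126 115 159 207 183 145]
 [162 164 199 204 188 186 194 203 206 158  79 123 199 203 156]
 [162 162 185 206 209 207 205 190 179 134  83 128 200 210 169]
 [161 161 180 205 184 121 112 125 151 170 192 205 214 213 184]
 [162 162 168 202 211 208 211 211 212 211 207 197 190 180 167]
 [164 165 167 186 204 194 186 175 169 168 166 167 167 169 171]]
[378 178   5   7  19] [380.0526 181.2105] [ 0.5129 -0.2891]
```

View pics/crop1.png

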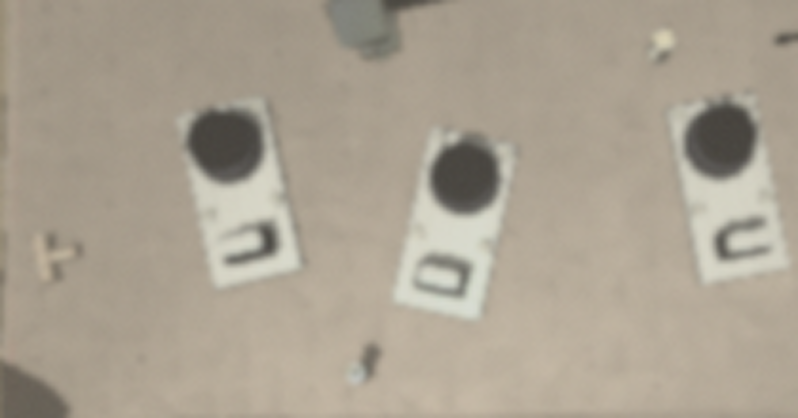

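View pics/crop2.png

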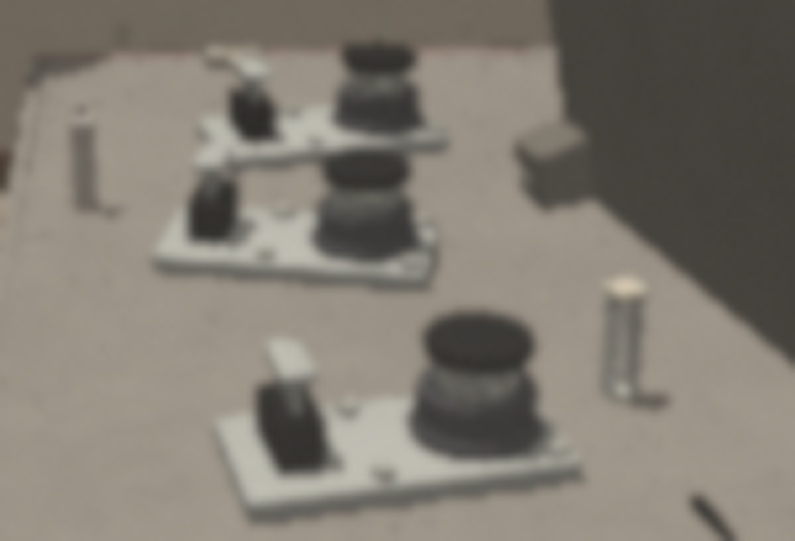

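The crops show the mounts clearly. From above, the pads are dark discs at the far end of each plate and the tags are light heads in dark U shapes at the near end. I'll fit the plates and pads in world coordinates.

Run:
```python
from h import *
np.set_printoptions(precision=4,suppress=True)
def load(n): return cv2.imread(f"pics/{n}_avg.png")
# rectify top to z=0.01 plane, 1mm/px: x 0.35..0.65, y 0.35..-0.25
im=load("top")
def rect(n,im,z):
    P=[(.35,.35),(.65,.35),(.65,-.25),(.35,-.25)]
    src=np.float32([proj(n,(*p,z)) for p in P]); dst=np.float32([(( .35-p[1])*1000,(.65-p[0])*1000) for p in P])
    return cv2.warpPerspective(im,cv2.getPerspectiveTransform(src,dst),(600,300),flags=cv2.INTER_CUBIC)
w=lambda u,v:np.array([.65-v/1000,.35-u/1000])
a=cv2.cvtColor(rect("top",im,.01),cv2.COLOR_BGR2GRAY)
b=cv2.cvtColor(rect("top",im,.052),cv2.COLOR_BGR2GRAY)
s=cv2.cvtColor(rect("side",load("side"),.052),cv2.COLOR_BGR2GRAY)
m=(a>182).astype(np.uint8)
cs,_=cv2.findContours(m,cv2.RETR_EXTERNAL,cv2.CHAIN_APPROX_NONE)
for c in cs:
    if cv2.contourArea(c)>2500 or len(c)>200:
        r=cv2.minAreaRect(c); box=cv2.boxPoints(r); 
        W=np.array([w(*p) for p in box]); e=[W[1]-W[0],W[2]-W[1]]; l=max(e,key=np.linalg.norm); l=l*np.sign(l[0])
        c0=w(*r[0]);d=l/np.linalg.norm(l); print("plate",c0,r[1],"yaw",np.arctan2(d[1],d[0]),"pad",c0+.033*d,"tag",c0-.042*d)
cs,_=cv2.findContours((b<100).astype(np.uint8),cv2.RETR_EXTERNAL,cv2.CHAIN_APPROX_NONE)
for c in cs:
    if 700<cv2.contourArea(c)<4000: (q,r)=cv2.minEnclosingCircle(c); print("pad",w(*q),r,cv2.contourArea(c),cv2.minAreaRect(c))
cv2.imwrite("pics/rect.png",np.vstack([b,s]))
```

```text
plate [0.4625 0.0784] (67.85954284667969, 101.84053039550781) yaw -0.2325569 pad [0.4946 0.0708] tag [0.4216 0.0881]
plate [ 0.4803 -0.1297] (91.99459838867188, 65.84076690673828) yaw 0.15264998 pad [ 0.5129 -0.1247] tag [ 0.4388 -0.1361]
plate [0.4847 0.2273] (90.49503326416016, 64.7910385131836) yaw 0.21406065 pad [0.517  0.2344] tag [0.4437 0.2184]
pad [0.5074 0.0645] 23.780813217163086 1566.5 ((286.1000061035156, 142.80001831054688), (43.826927185058594, 46.0629997253418), 26.56505012512207)
pad [ 0.5298 -0.1153] 25.002656936645508 1668.5 ((465.76922607421875, 121.15385437011719), (44.376014709472656, 48.8136100769043), 56.3099365234375)
pad [0.533  0.2325] 25.927888870239258 1813.0 ((117.5, 117.5), (47.0, 49.0), 90.0)
pad [0.641  0.0675] 54.251827239990234 1133.0 ((281.38946533203125, 4.335838317871094), (17.232568740844727, 108.25942993164062), 76.60750579833984)
```

View pics/rect.png

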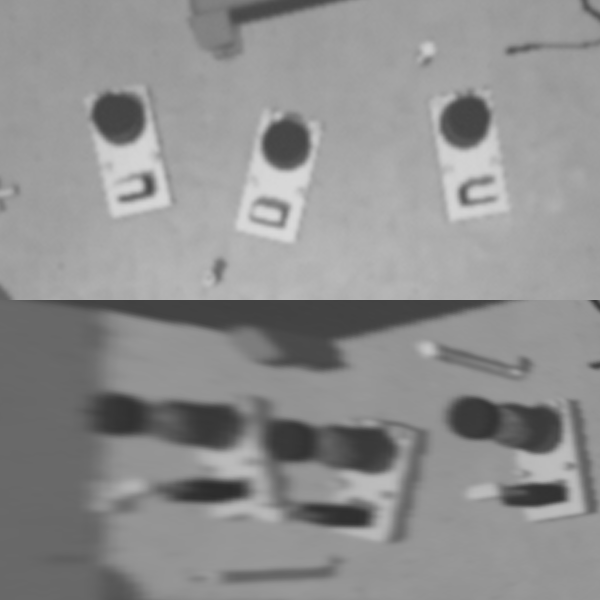

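```bash
python3 -m inch '[{"dx":-0.522,"dy":-0.2727,"dz":0.13,"rz":-0.2419},{"dx":-0.522,"dy":-0.2727,"dz":0.13,"rz":-0.2419},{"dx":-0.522,"dy":-0.2727,"dz":0.13,"rz":-0.2419},{"dx":-0.522,"dy":-0.2727,"dz":0.13,"rz":-0.2419},{"dx":-0.522,"dy":-0.2727,"dz":0.13,"rz":-0.2419}]' -1
```

```text
validation failed for argument at $[0]...
```

```bash
python3 -m inch '[{"dx":-0.522,"dy":-0.273,"dz":0.13,"rx":0,"ry":0,"rz":-0.242},{"dx":-0.522,"dy":-0.273,"dz":0.13,"rx":0,"ry":0,"rz":-0.242},{"dx":-0.522,"dy":-0.273,"dz":0.13,"rx":0,"ry":0,"rz":-0.242},{"dx":-0.522,"dy":-0.273,"dz":0.13,"rx":0,"ry":0,"rz":-0.242},{"dx":-0.522,"dy":-0.273,"dz":0.13,"rx":0,"ry":0,"rz":-0.242}]' -1
```

```text
time: 1.7
tool_pos: [0.3827, 0.4029, 0.1781]
tool_rot: [0.0, -0.0, 1.0, 0.0]
contact_force: [0.3, 0.7, 0.2]
gripper_width: 0.147
grasp_force: 0.0
```

```bash
python3 -m inch '[{"dx":-0.19,"dy":-0.2135,"dz":0.11,"rx":0,"ry":0,"rz":0},{"dx":-0.19,"dy":-0.2135,"dz":0.11,"rx":0,"ry":0,"rz":0},{"dx":-0.19,"dy":-0.2135,"dz":0.11,"rx":0,"ry":0,"rz":0},{"dx":-0.19,"dy":-0.2135,"dz":0.11,"rx":0,"ry":0,"rz":0},{"dx":-0.19,"dy":-0.2135,"dz":0.11,"rx":0,"ry":0,"rz":0}]'
python3 -m inch '[{"dx":0,"dy":0,"dz":0,"rx":0,"ry":0,"rz":0},{"dx":0,"dy":0,"dz":0,"rx":0,"ry":0,"rz":0}]'
python3 - <<'E'
from h import *
im=optics.grab_frame("top");s=optics.grab_frame("side");a=state();print(a["tool_pos"],a["contact_force"],proj("top",a["tool_pos"]),proj("side",a["tool_pos"]))
A=cv2.resize(im[130:240,125:265,::-1],None,fx=2.8,fy=2.8,interpolation=cv2.INTER_CUBIC);B=cv2.resize(s[130:240,195:335,::-1],None,fx=2.8,fy=2.8,interpolation=cv2.INTER_CUBIC)
cv2.imwrite("pics/over1.png",np.hstack([A,B]))
E
```

```text
time: 2.2
tool_pos: [0.5349, 0.2317, 0.0896]
tool_rot: [0.0, 0.0, 1.0, 0.0]
contact_force: [-0.2, 0.4, -0.5]
gripper_width: -0.001
grasp_force: 0.0
time: 2.4
tool_pos: [0.5339, 0.2329, 0.0897]
tool_rot: [-0.001, 0.001, 1.0, 0.0]
contact_force: [1.2, 0.5, -0.5]
gripper_width: 0.001
grasp_force: 0.0
[0.53361456 0.23434093 0.09075119] [-0.45826282 -0.28240604  0.24176451] (np.float64(179.53549346073777), np.float64(174.90611882470162)) (np.float64(265.5420660414842), np.float64(157.68039914633522))
```

View pics/over1.png

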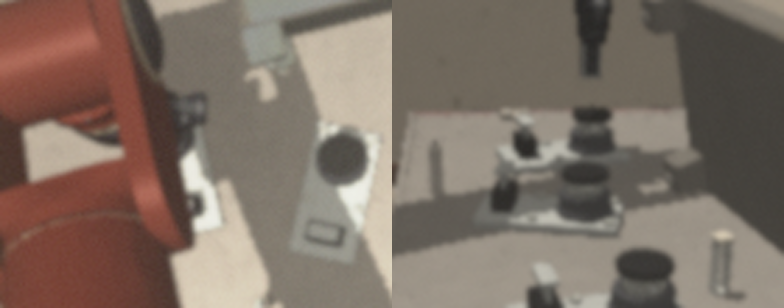

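```bash
cat > avg.py <<'E'
from h import *
import sys
P=[];F=[]
for _ in range(int(sys.argv[1]) if len(sys.argv)>1 else 6):
    optics.grab_frame("side"); s=state(); P.append(s["tool_pos"]);F.append(s["contact_force"])
print(s["time"],"pos",np.round(np.mean(P,0),4),"F",np.round(np.mean(F,0),2),"sd Fz",np.round(np.std(F,0)[2],2),"z sd",np.round(np.std(P,0)[2],4))
E
python3 -m inch '[{"dx":0,"dy":0,"dz":0.02,"rx":0,"ry":0,"rz":0},{"dx":0,"dy":0,"dz":0.036,"rx":0,"ry":0,"rz":0},{"dx":0,"dy":0,"dz":0.036,"rx":0,"ry":0,"rz":0},{"dx":0,"dy":0,"dz":0.036,"rx":0,"ry":0,"rz":0}]'
python3 avg.py 8
```

```text
time: 2.9
tool_pos: [0.5327, 0.2338, 0.0603]
tool_rot: [-0.001, -0.001, 1.0, -0.0]
contact_force: [0.4, 0.0, 0.4]
gripper_width: -0.005
grasp_force: 0.0
3.3 pos [0.534  0.2338 0.0618] F [-0.03  0.11  0.09] sd Fz 0.53 z sd 0.0003
```

```bash
python3 -m inch '[{"dx":0,"dy":0,"dz":0.004,"rx":0,"ry":0,"rz":0},{"dx":0,"dy":0,"dz":0.008,"rx":0,"ry":0,"rz":0},{"dx":0,"dy":0,"dz":0.012,"rx":0,"ry":0,"rz":0},{"dx":0,"dy":0,"dz":0.015,"rx":0,"ry":0,"rz":0},{"dx":0,"dy":0,"dz":0.015,"rx":0,"ry":0,"rz":0}]'
python3 avg.py 8
```

```text
time: 3.8
tool_pos: [0.5336, 0.2335, 0.0494]
tool_rot: [-0.0, -0.0, 1.0, -0.0]
contact_force: [-1.2, -1.2, 3.9]
gripper_width: 0.003
grasp_force: 1.9
4.2 pos [0.5336 0.2335 0.0496] F [-2.01 -1.08  3.73] sd Fz 0.44 z sd 0.0001
```

```bash
python3 -m inch '[{"dx":0,"dy":0,"dz":0.0017,"rx":0,"ry":0,"rz":0},{"dx":0,"dy":0,"dz":0.0034,"rx":0,"ry":0,"rz":0},{"dx":0,"dy":0,"dz":0.0034,"rx":0,"ry":0,"rz":0}]'
python3 avg.py 6
```

```text
time: 4.5
tool_pos: [0.5338, 0.2336, 0.047]
tool_rot: [-0.0, -0.0, 1.0, -0.0]
contact_force: [-2.9, -0.4, 6.3]
gripper_width: 0.002
grasp_force: 3.3
4.8 pos [0.5338 0.2336 0.0471] F [-3.3  -1.26  6.65] sd Fz 0.35 z sd 0.0
```

Left mount: 6.65 N at 5 mm, so it has the stiffest spring. Now the middle one.

```bash
python3 -m inch '[{"dx":0,"dy":0,"dz":-0.004,"rx":0,"ry":0,"rz":0},{"dx":0,"dy":0,"dz":-0.015,"rx":0,"ry":0,"rz":0},{"dx":0,"dy":0,"dz":-0.035,"rx":0,"ry":0,"rz":0},{"dx":0,"dy":0,"dz":-0.054,"rx":0,"ry":0,"rz":0},{"dx":0,"dy":0,"dz":-0.054,"rx":0,"ry":0,"rz":0}]'
python3 -m inch '[{"dx":0.01,"dy":-0.06,"dz":0,"rx":0,"ry":0,"rz":0},{"dx":0.02,"dy":-0.12,"dz":0,"rx":0,"ry":0,"rz":0},{"dx":0.032,"dy":-0.18,"dz":0,"rx":0,"ry":0,"rz":0},{"dx":0.032,"dy":-0.212,"dz":0,"rx":0,"ry":0,"rz":0},{"dx":0.032,"dy":-0.212,"dz":0,"rx":0,"ry":0,"rz":0}]'
python3 -m inch '[{"dx":0,"dy":0,"dz":0.02,"rx":0,"ry":0,"rz":0},{"dx":0,"dy":0,"dz":0.036,"rx":0,"ry":0,"rz":0},{"dx":0,"dy":0,"dz":0.036,"rx":0,"ry":0,"rz":0},{"dx":0,"dy":0,"dz":0.036,"rx":0,"ry":0,"rz":0}]'
python3 avg.py 5
```

```text
time: 5.3
tool_pos: [0.536, 0.2343, 0.0937]
tool_rot: [0.003, -0.0, 1.0, 0.001]
contact_force: [1.0, -0.3, 1.0]
gripper_width: 0.003
grasp_force: 0.0
time: 5.8
tool_pos: [0.508, 0.0614, 0.09]
tool_rot: [0.0, 0.002, 1.0, -0.0]
contact_force: [-0.0, 0.4, 0.6]
gripper_width: 0.002
grasp_force: 0.0
time: 6.2
tool_pos: [0.5078, 0.0646, 0.0606]
tool_rot: [-0.001, -0.001, 1.0, 0.0]
contact_force: [-0.0, 0.5, 1.3]
gripper_width: -0.0
grasp_force: 0.0
6.45 pos [0.5086 0.0644 0.0616] F [ 0.05 -0.1   0.21] sd Fz 0.6 z sd 0.0002
```

```bash
python3 -m inch '[{"dx":0,"dy":0,"dz":0.004,"rx":0,"ry":0,"rz":0},{"dx":0,"dy":0,"dz":0.008,"rx":0,"ry":0,"rz":0},{"dx":0,"dy":0,"dz":0.012,"rx":0,"ry":0,"rz":0},{"dx":0,"dy":0,"dz":0.016,"rx":0,"ry":0,"rz":0},{"dx":0,"dy":0,"dz":0.018,"rx":0,"ry":0,"rz":0}]'
python3 avg.py 6
```

```text
time: 6.95
tool_pos: [0.5081, 0.064, 0.0466]
tool_rot: [-0.0, -0.0, 1.0, 0.0]
contact_force: [-1.1, -0.4, 4.0]
gripper_width: -0.002
grasp_force: 1.8
7.25 pos [0.5081 0.064  0.0468] F [-1.55  0.04  3.48] sd Fz 0.58 z sd 0.0001
```

The middle mount reads 3.5 N, which fits the 0.6 N/mm spring. Now the right one.

```bash
python3 -m inch '[{"dx":0,"dy":0,"dz":-0.004,"rx":0,"ry":0,"rz":0},{"dx":0,"dy":0,"dz":-0.015,"rx":0,"ry":0,"rz":0},{"dx":0,"dy":0,"dz":-0.035,"rx":0,"ry":0,"rz":0},{"dx":0,"dy":0,"dz":-0.054,"rx":0,"ry":0,"rz":0},{"dx":0,"dy":0,"dz":-0.054,"rx":0,"ry":0,"rz":0}]'
python3 -m inch '[{"dx":-0.01,"dy":-0.06,"dz":0,"rx":0,"ry":0,"rz":0},{"dx":-0.02,"dy":-0.12,"dz":0,"rx":0,"ry":0,"rz":0},{"dx":-0.029,"dy":-0.18,"dz":0,"rx":0,"ry":0,"rz":0},{"dx":-0.029,"dy":-0.2275,"dz":0,"rx":0,"ry":0,"rz":0},{"dx":-0.029,"dy":-0.2275,"dz":0,"rx":0,"ry":0,"rz":0}]'
python3 -m inch '[{"dx":0,"dy":0,"dz":0.02,"rx":0,"ry":0,"rz":0},{"dx":0,"dy":0,"dz":0.036,"rx":0,"ry":0,"rz":0},{"dx":0,"dy":0,"dz":0.036,"rx":0,"ry":0,"rz":0},{"dx":0,"dy":0,"dz":0.036,"rx":0,"ry":0,"rz":0}]'
python3 avg.py 5
```

```text
time: 7.75
tool_pos: [0.5103, 0.0639, 0.093]
tool_rot: [0.003, -0.0, 1.0, -0.0]
contact_force: [0.3, -0.7, 0.3]
gripper_width: -0.002
grasp_force: 0.0
time: 8.25
tool_pos: [0.5315, -0.122, 0.0899]
tool_rot: [0.0, 0.002, 1.0, -0.001]
contact_force: [0.7, 0.3, -0.2]
gripper_width: 0.001
grasp_force: 0.0
time: 8.65
tool_pos: [0.5305, -0.1166, 0.0596]
tool_rot: [-0.001, -0.001, 1.0, 0.0]
contact_force: [0.0, -0.4, 0.5]
gripper_width: 0.001
grasp_force: 0.0
8.9 pos [ 0.5317 -0.1174  0.0613] F [ 0.13 -0.34  0.09] sd Fz 0.47 z sd 0.0004
```

```bash
python3 -m inch '[{"dx":0,"dy":0,"dz":0.004,"rx":0,"ry":0,"rz":0},{"dx":0,"dy":0,"dz":0.008,"rx":0,"ry":0,"rz":0},{"dx":0,"dy":0,"dz":0.012,"rx":0,"ry":0,"rz":0},{"dx":0,"dy":0,"dz":0.016,"rx":0,"ry":0,"rz":0},{"dx":0,"dy":0,"dz":0.018,"rx":0,"ry":0,"rz":0}]'
python3 avg.py 6
```

```text
time: 9.4
tool_pos: [0.5313, -0.118, 0.0464]
tool_rot: [-0.0, -0.0, 1.0, 0.0]
contact_force: [-0.5, -0.5, 1.8]
gripper_width: -0.001
grasp_force: 0.7
9.7 pos [ 0.5313 -0.118   0.0466] F [-0.55 -0.02  1.35] sd Fz 0.34 z sd 0.0002
```

The right mount reads 1.35 N, so it's the softest. I'll move over its tag and check the position.

```bash
python3 -m inch '[{"dx":0,"dy":0,"dz":-0.004,"rx":0,"ry":0,"rz":0},{"dx":0,"dy":0,"dz":-0.015,"rx":0,"ry":0,"rz":0},{"dx":0,"dy":0,"dz":-0.035,"rx":0,"ry":0,"rz":0},{"dx":0,"dy":0,"dz":-0.054,"rx":0,"ry":0,"rz":0},{"dx":0,"dy":0,"dz":-0.054,"rx":0,"ry":0,"rz":0}]'
python3 -m inch '[{"dx":0.04,"dy":-0.006,"dz":0,"rx":0,"ry":0,"rz":-0.05},{"dx":0.08,"dy":-0.0125,"dz":0,"rx":0,"ry":0,"rz":-0.1},{"dx":0.092,"dy":-0.0125,"dz":0,"rx":0,"ry":0,"rz":-0.1},{"dx":0.092,"dy":-0.0125,"dz":0.02,"rx":0,"ry":0,"rz":-0.1},{"dx":0.092,"dy":-0.0125,"dz":0.028,"rx":0,"ry":0,"rz":-0.1}]'
python3 avg.py 4
python3 - <<'E'
from h import *
s=optics.grab_frame("side");a=state();p=a["tool_pos"];print(proj("side",p),proj("side",[.458,-.128,.051]))
cv2.imwrite("pics/tag.png",cv2.resize(s[180:270,220:340,::-1],None,fx=6,fy=6,interpolation=cv2.INTER_CUBIC))
E
```

```text
time: 10.2
tool_pos: [0.5338, -0.1189, 0.094]
tool_rot: [0.003, -0.0, 1.0, -0.001]
contact_force: [0.4, 0.9, -0.6]
gripper_width: 0.001
grasp_force: 0.0
time: 10.7
tool_pos: [0.4574, -0.1278, 0.0668]
tool_rot: [-0.0, -0.074, 0.997, 0.0]
contact_force: [-0.3, -0.6, -0.1]
gripper_width: -0.0
grasp_force: 0.0
10.9 pos [ 0.4576 -0.1277  0.0668] F [-0.29 -0.32 -0.24] sd Fz 0.29 z sd 0.0007
(np.float64(248.94449015013674), np.float64(218.8768333299157)) (np.float64(248.65826654820066), np.float64(226.50813530788827))
```

View pics/tag.png

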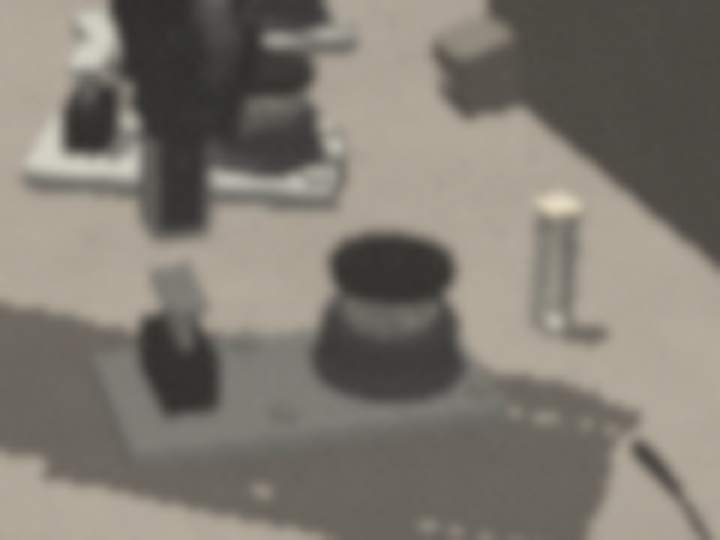

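The fingertip at (178,235) is right above the tag head at about (180,290). I'll shift 2 mm toward its centre and press.

```bash
python3 -m inch '[{"dx":-0.002,"dy":-0.0025,"dz":0.008,"rx":0,"ry":0,"rz":0},{"dx":-0.002,"dy":-0.0025,"dz":0.016,"rx":0,"ry":0,"rz":0},{"dx":-0.002,"dy":-0.0025,"dz":0.022,"rx":0,"ry":0,"rz":0},{"dx":-0.002,"dy":-0.0025,"dz":0.027,"rx":0,"ry":0,"rz":0},{"dx":-0.002,"dy":-0.0025,"dz":0.027,"rx":0,"ry":0,"rz":0}]'
python3 avg.py 3
python3 -m inch '[{"dx":0,"dy":0,"dz":0.003,"rx":0,"ry":0,"rz":0},{"dx":0,"dy":0,"dz":0.006,"rx":0,"ry":0,"rz":0},{"dx":0,"dy":0,"dz":0.008,"rx":0,"ry":0,"rz":0},{"dx":0,"dy":0,"dz":0.008,"rx":0,"ry":0,"rz":0}]'
python3 avg.py 3
```

```text
time: 11.45
tool_pos: [0.4595, -0.1297, 0.0453]
tool_rot: [-0.0, -0.075, 0.997, 0.0]
contact_force: [0.9, 0.7, 0.5]
gripper_width: 0.0
grasp_force: 0.0
11.6 pos [ 0.4595 -0.1297  0.0455] F [-0.51  0.45  0.38] sd Fz 0.84 z sd 0.0001
time: 12.0
tool_pos: [0.4598, -0.1298, 0.0394]
tool_rot: [0.0, -0.075, 0.997, -0.0]
contact_force: [-0.5, -0.3, 2.0]
gripper_width: 0.001
grasp_force: 0.9
12.15 pos [ 0.4598 -0.1298  0.0394] F [-0.72  0.29  1.44] sd Fz 0.25 z sd 0.0
```

```bash
python3 -m inch '[{"dx":0,"dy":0,"dz":0.001,"rx":0,"ry":0,"rz":0},{"dx":0,"dy":0,"dz":0.0015,"rx":0,"ry":0,"rz":0},{"dx":0,"dy":0,"dz":0.0015,"rx":0,"ry":0,"rz":0}]'
python3 avg.py 3
```

```text
time: 12.45
tool_pos: [0.4598, -0.1298, 0.039]
tool_rot: [-0.0, -0.075, 0.997, 0.0]
contact_force: [-3.6, 0.8, 7.0]
gripper_width: -0.001
grasp_force: 3.5
12.6 pos [ 0.4598 -0.1298  0.039 ] F [-3.06  0.83  7.17] sd Fz 0.23 z sd 0.0
```

```bash
python3 -m inch '[{"dx":0,"dy":0,"dz":0.001,"rx":0,"ry":0,"rz":0},{"dx":0,"dy":0,"dz":0.001,"rx":0,"ry":0,"rz":0}]'
python3 avg.py 2
python3 -m inch '[{"dx":0,"dy":0,"dz":-0.005,"rx":0,"ry":0,"rz":0},{"dx":0,"dy":0,"dz":-0.02,"rx":0,"ry":0,"rz":0},{"dx":0,"dy":0,"dz":-0.07,"rx":0,"ry":0,"rz":0},{"dx":0,"dy":0,"dz":-0.12,"rx":0,"ry":0,"rz":0},{"dx":0,"dy":0,"dz":-0.18,"rx":0,"ry":0,"rz":0}]'
python3 -m inch '[{"dx":0,"dy":0,"dz":0,"rx":0,"ry":0,"rz":0},{"dx":0,"dy":0,"dz":0,"rx":0,"ry":0,"rz":0},{"dx":0,"dy":0,"dz":0,"rx":0,"ry":0,"rz":0}]'
python3 - <<'E'
from h import *
s=optics.grab_frame("side");print(state()["tool_pos"])
cv2.imwrite("pics/end.png",cv2.resize(s[160:270,195:345,::-1],None,fx=5,fy=5,interpolation=cv2.INTER_CUBIC))
E
```

```text
time: 12.8
tool_pos: [0.4598, -0.1298, 0.0389]
tool_rot: [-0.0, -0.075, 0.997, 0.0]
contact_force: [-5.7, 2.6, 11.4]
gripper_width: 0.001
grasp_force: 6.1
12.9 pos [ 0.4599 -0.1298  0.0389] F [-5.54  1.97 11.88] sd Fz 0.74 z sd 0.0
time: 13.4
tool_pos: [0.4586, -0.1293, 0.1819]
tool_rot: [-0.001, -0.075, 0.997, 0.001]
contact_force: [0.5, -0.5, 0.3]
gripper_width: 0.003
grasp_force: 0.0
time: 13.7
tool_pos: [0.459, -0.1294, 0.1803]
tool_rot: [-0.001, -0.075, 0.997, 0.0]
contact_force: [-0.6, -0.2, -0.5]
gripper_width: 0.001
grasp_force: 0.0
[ 0.45867628 -0.12931432  0.17971465]
```

View pics/end.png

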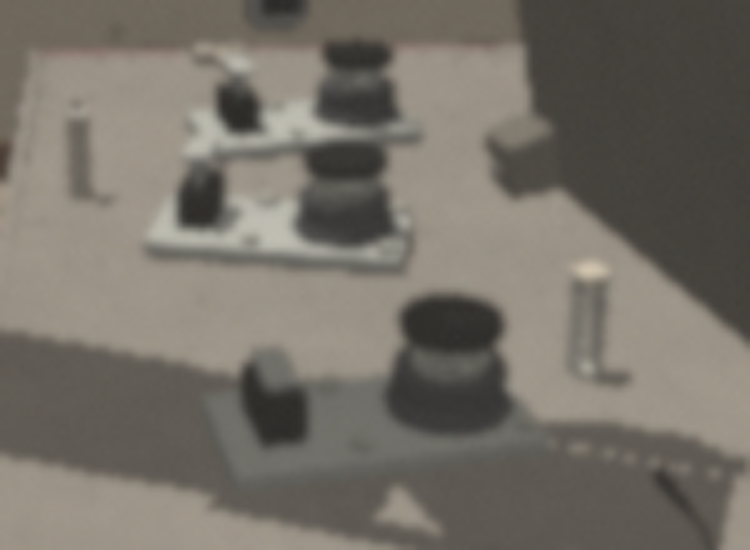

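The right tag at (272,370) is down on its holder. The other two tags are up, all the pads are up again, and the post and cuvette haven't moved.

```bash
python3 -c "
from plant import ticket
print(ticket.job_done())"
```

```text
the job is handed in; nothing more can be done
None
```

The job is done and handed in: I pressed the pads left to right (6.7, 3.5 and 1.4 N at about 5 mm), found the right mount softest, and pushed its tag to the stop, leaving the other two tags up.

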